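# Find the rattling parts case and present it

## Task

One of the three sealed grey parts cases has a metal ball loose inside: lift the cases clear of the bench and shake them, one at a time, briskly to and fro along their length in several sweeps of about 10 cm, until you have felt which one rattles, standing every silent case you picked up back upright on the open bench. Finish still holding the rattling case in the gripper, level and still, about a hand's breadth above the middle of the steel hand-over tray, for a colleague to take; never hold a silent case out over the tray, and leave the tape roll, film roll and timer where they are.

Things in the scene. Friction and masses are not known exactly. Their poses are not given: they have to be found in the camera images.
- case_a_center (a point): a plain grey sealed parts case, dark seal line round it, a steel clip on each end, three ribs on the lid; 110 mm long (its own x), 50 mm wide (y), 58 mm high, about 0.42 kg; the point is its centre, 29 mm above its underside. The three cases look and weigh about the same. Inside two of them a 0.26 kg content is stuck fast; in one, any of the three, it is a steel ball that rolls loose
- case_b_center (a point): a second such case, same size and axes; its centre. The loose ball (40 mm, 0.26 kg) can be in any of the three; it starts mid-way and can roll 22 mm either way along that case's length (x), with little resistance: it rolls when the case is jerked along its length or tipped end to end by some 5 degrees or more, else it stays put
- case_c_center (a point): a third such case, same size and axes; its centre. How to tell: a brisk sweep of 60 mm or more along the length that stops short leaves the ball lying at the leading end, so after sweeps to opposite sides the level case is heavy at opposite ends: the moment at the wrist, about the horizontal axis across the case, differs by about 0.1 N m. A silent case gives the same moment both times
- tray: the hand-over tray: a low open steel tray fixed to the bench, 130 mm along its x, 160 mm along its y, rim 18 mm high, floor 4 mm; origin at the centre of its underside. Between the cases and the tray, straight ahead of the robot, stands a fixed instrument box, 220 mm deep, 180 mm wide and 170 mm high, centred 0.46 m from the robot; a 170 mm glass bottle and a tip box stand behind the tray
- tape: a loose roll of lab tape lying flat, 100 mm across, 25 mm high; origin under its centre; a bystander
- film: a loose roll of sealing film standing on end, 52 mm across, 50 mm high; origin under its centre; a bystander
- timer: a loose small lab timer standing up, 32 x 66 mm, 62 mm high; origin under its centre; a bystander

How it is judged:
By the outcome, as a careful person would: the job done as asked, in the order asked, and still so for the second after the job is handed in, while the arm keeps its last pose, push and grip.
It also fails if it takes over 72 s, if anything falls off the work surface, if the arm or the gripper's body presses on something with over 40 N, if the wrist force passes 120 N, or if a joint passes its speed limit or range.

## Robot

A 6-joint arm with a two-finger parallel gripper is mounted at the origin on a cart in front of the work surface, level with it; the furniture and walls round the work are solid. World frame = base frame: x ahead of the robot, y to its left, z up, the work surface at z = 0. Lengths are in m, angles in rad, forces in N, time in s.
With the tool pointing down it reaches from about 0.275 to 0.875 m from the base axis. Payload 12.5 kg.
Tool frame: the origin (TCP) lies on the centre line of the jaws, within the pads' length; the fingertips stand r.finger_overhang ahead of it and the grasp point (between the pads) lies 3 mm ahead of it (r.finger_overhang is the distance from the TCP to the fingertips, in m); z points along the fingers, y is the direction in which the jaws open and shut (so a half turn about z gives the same grasp; the last joint's range is limited). The gripper opens to 85 mm and grips with 20 to 120 N. Pads are 22 mm wide; open, the fingers measure 114 mm over their backs; the gripper's body (76 mm by 85 mm) begins 54 mm behind the grasp point. The pads swing forward as they close: fully open they stand 13 mm farther back than shut.
Start: joints at [1.043, 0.351, 1.652, -0, 1.139, -0.085], TCP at [0.236, 0.497, 0.253] pointing down, gripper open.
Joint ranges: [-2.75, 2.75], [-0.79, 2.1], [0.01, 2.65], [-1.57, 4.71], [0.07, 3.14], [-2.87, 2.87]. Speed limits (rad/s): [2.22, 2.22, 2.79, 3.14, 3.14, 3.14].

## Interface

Orientations are given as a unit quaternion [x, y, z, w].
In Python, from cell import r, optics gives the robot as it stands. The module is installed in compiled form; this text tells all that it offers. Calls block until the motion is done:
- r.move_to(position, orientation): joint-space move of the TCP to a pose.
- r.move_linear(position, rot=None, vel=0.15): straight line of the TCP; rot=None keeps the orientation; vel is the mean speed in m/s.
- r.set_joints(angles): joint-space move.
- r.set_gripper(opening, squeeze=None): opening from 0.0 (shut) to 1.0 (fully open); squeeze is the grip in N (None keeps the last); returns when the fingers have stopped.
- r.sleep(seconds).
- r.inverse_kinematics(position, orientation): joint angles nearest the present ones, or None.
- optics.get_image(name): name is "scene" or "top"; returns a dict with "pixels" (420x560x3 uint8, red, green, blue), "depth" (420x560 float32, m along the optical axis (not along the pixel's ray), 0 where there is no reading), "fx", "fy", "cx", "cy" (pixels), "camera_from_world" (4x4, takes a point from world to camera coordinates). Camera axes: x right, y down, z forward; pixel columns grow to the right and rows downward; lengths in m; the calibration is good to about 2 mm. A picture is of the moment at which its call begins.
A pose or a line that the arm cannot do raises r.PlanningError and nothing moves.
- r.hand_in(): hands the job in, once; it reports no verdict.
Readings, each from a call of its own:
- r.current_t(): time.
- r.current_q(): joint angles.
- r.current_qvel(): joint speeds.
- r.current_effort(): joint torques, N m.
- r.current_tool_pos(): TCP position.
- r.current_ee_rot(): TCP orientation.
- r.current_contact_force(): force on the tool from outside, world axes, zero at the start.
- r.current_torque(): the same for the moment, N m.
- r.current_opening(): opening from 0.0 (shut) to 1.0 (fully open).
Only numpy, scipy, OpenCV 4.12 (cv2) and the standard library are available. Lean on these libraries where they do the work, as an engineer would, in place of code of your own. Each camera call takes 0.05 s, during which the arm holds its last target.

## Working session

There is one attempt and no reset: what is moved stays moved. The work goes in short steps, each a Python script; the robot and the scene stay as the last script left them, time stands still between calls to the robot, and variables do not carry over. Pictures are saved under pics/ and viewed, and the job is handed in when it is done.

```bash
mkdir -p pics; python3 - <<'E'
from cell import r, optics
import cv2
for n in("scene","top"):
    d=optics.get_image(n); cv2.imwrite(f"pics/{n}0.png",d["pixels"][:,:,::-1]); print(n,d["fx"],d["cx"],d["cy"],d["camera_from_world"].round(3).tolist())
print(r.current_t(),r.finger_overhang,r.current_ee_rot(),r.current_tool_pos(),r.current_torque())
E
```

```text
scene 496.27817212109056 278.28761591528627 213.95637380180878 [[0.698, -0.716, 0.019, -0.366], [-0.297, -0.314, -0.902, 0.223], [0.652, 0.624, -0.431, 1.139], [0.0, 0.0, 0.0, 1.0]]
top 543.2811841515509 280.02630957710835 217.51149045766758 [[0.011, -1.0, -0.013, 0.013], [-0.998, -0.01, -0.056, 0.531], [0.055, 0.014, -0.998, 1.718], [0.0, 0.0, 0.0, 1.0]]
0.1 0.022 [ 2.19585770e-01  9.75593061e-01 -4.98416315e-04 -1.42719761e-04] [0.23550549 0.49673692 0.25281456] [-0.00313732 -0.01033235 -0.02890312]
```

View pics/scene0.png

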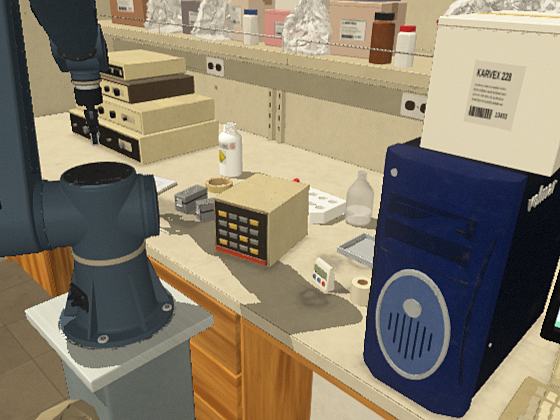

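View pics/top0.png

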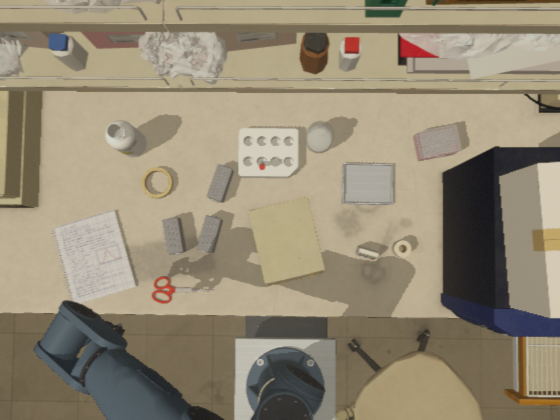

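The top view shows cases at about (220,183), (174,235) and (209,234), the tape at (158,182), the tray at (368,184), and the timer and film at (369,252) and (402,248). The instrument box is at (287,240). Next I'll measure positions from the depth.

```bash
cat > h.py <<'E'
import numpy as np, cv2
from cell import r, optics
from scipy.spatial.transform import Rotation as R
def cloud(n):
    d=optics.get_image(n); Z=d["depth"]; v,u=np.mgrid[0:420,0:560]
    P=np.stack([(u-d["cx"])/d["fx"]*Z,(v-d["cy"])/d["fy"]*Z,Z],-1)
    T=np.linalg.inv(d["camera_from_world"]); W=P@T[:3,:3].T+T[:3,3]; W[Z==0]=np.nan
    return d,W
def blobs(W,win,lo,hi,amin=60):
    u0,u1,v0,v1=win; m=np.zeros(W.shape[:2],np.uint8)
    m[v0:v1,u0:u1]=((W[...,2]>lo)&(W[...,2]<hi))[v0:v1,u0:u1]
    n,l,s,c=cv2.connectedComponentsWithStats(m,connectivity=4); out=[]
    for i in range(1,n):
        if s[i,4]<amin: continue
        p=W[l==i]; (cx,cy),(w,h),a=cv2.minAreaRect((p[:,:2]*1000).astype(np.float32))
        if w<h: w,h,a=h,w,a+90
        out.append((cx/1e3,cy/1e3,(a+90)%180-90,w,h,np.median(p[:,2]),c[i].round(),s[i,4]))
    return out
def show(bs):
    for b in bs: print("xy %.3f %.3f ang %.1f size %.0f x %.0f z %.3f px %s n %d"%(*b[:6],b[6],b[7]))
E
python3 - <<'E'
from h import *
d,W=cloud("top")
print("cases");show(blobs(W,(130,245,150,265),.045,.075))
print("low");show(blobs(W,(100,245,150,310),.008,.04,25))
print("tray etc");show(blobs(W,(335,470,120,275),.009,.2,20))
print("box etc");show(blobs(W,(230,340,110,300),.03,.3,20))
c=d["pixels"][110:310,90:450][:,:,::-1]; cv2.imwrite("pics/c1.png",cv2.resize(c,None,fx=2.2,fy=2.2,interpolation=cv2.INTER_CUBIC))
E
```

```text
cases
xy 0.637 0.208 ang -17.6 size 114 x 52 z 0.059 px [220. 183.] n 576
xy 0.476 0.238 ang -14.6 size 113 x 51 z 0.059 px [209. 234.] n 585
xy 0.470 0.350 ang 10.5 size 115 x 52 z 0.059 px [173. 235.] n 590
low
xy 0.730 0.480 ang -68.1 size 55 x 11 z 0.023 px [138. 154.] n 41
xy 0.640 0.413 ang 3.8 size 98 x 97 z 0.024 px [157. 182.] n 376
xy 0.609 0.191 ang -19.2 size 67 x 3 z 0.025 px [226. 192.] n 33
xy 0.414 0.567 ang 17.1 size 259 x 116 z 0.014 px [113. 257.] n 1950
xy 0.472 0.326 ang 7.2 size 109 x 9 z 0.023 px [183. 234.] n 69
xy 0.453 0.219 ang -15.3 size 62 x 3 z 0.025 px [217. 241.] n 30
xy 0.312 0.367 ang 9.6 size 62 x 31 z 0.012 px [169. 287.] n 73
xy 0.302 0.410 ang -68.4 size 48 x 42 z 0.012 px [157. 290.] n 66
tray etc
xy 0.777 -0.482 ang -77.1 size 143 x 100 z 0.080 px [437. 142.] n 1286
xy 0.702 -0.222 ang -68.3 size 103 x 38 z 0.017 px [353. 166.] n 86
xy 0.642 -0.261 ang 89.5 size 168 x 130 z 0.017 px [374. 190.] n 225
xy 0.527 -0.498 ang -4.1 size 339 x 29 z 0.116 px [451. 221.] n 1920
xy 0.437 -0.365 ang -44.2 size 58 x 53 z 0.051 px [402. 248.] n 246
xy 0.423 -0.258 ang 76.7 size 67 x 35 z 0.055 px [367. 252.] n 207
box etc
xy 0.781 -0.102 ang 41.6 size 86 x 82 z 0.121 px [320. 136.] n 720
xy 0.737 0.057 ang -89.5 size 188 x 156 z 0.043 px [268. 152.] n 2354
xy 0.666 0.173 ang -3.0 size 31 x 7 z 0.055 px [231. 173.] n 27
xy 0.453 -0.005 ang 13.8 size 230 x 179 z 0.172 px [287. 241.] n 4787
```

View pics/c1.png

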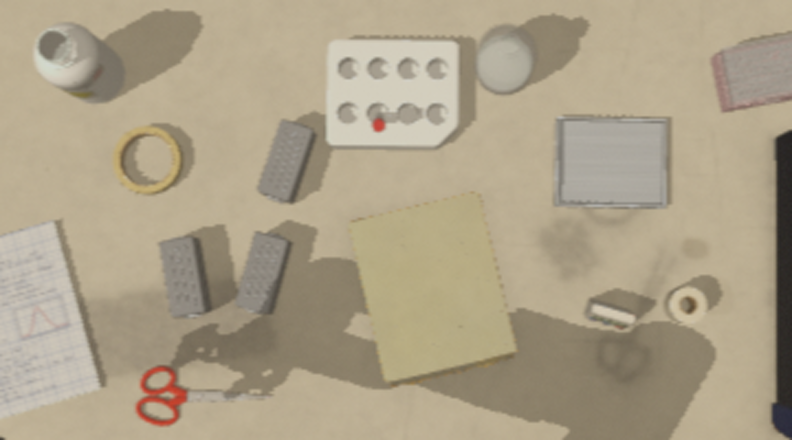

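```bash
cat >> h.py <<'E'
def rot(deg): return (R.from_euler('z',180+deg,degrees=True)*R.from_euler('x',180,degrees=True)).as_quat()
def meas(a,n=6):
    r.sleep(0.25); v=[]
    for _ in range(n): v.append(np.r_[r.current_torque(),r.current_contact_force()]); r.sleep(0.02)
    v=np.mean(v,0); return v[:3]@[-np.sin(a),np.cos(a),0], v[:3]@[np.cos(a),np.sin(a),0], v[5]
def pick(x,y,deg,zl=.22):
    r.move_to([x,y,.14],rot(deg)); r.set_gripper(.9)
    r.move_linear([x,y,.033],vel=.15); r.set_gripper(0.0,squeeze=70)
    print("t",r.current_t(),"open",r.current_opening()); 
    r.move_linear([x,y,zl],vel=.2)
def shake(x,y,deg,vel=.3,z=.22,sweeps=5):
    a=np.radians(deg); u=np.array([np.cos(a),np.sin(a),0]); c=np.array([x,y,z])
    r.move_linear(c-.05*u,vel=.25); print("t",r.current_t(),"start",np.round(meas(a),3)); s=1
    for i in range(sweeps):
        r.move_linear(c+s*.05*u,vel=vel)
        print("t %.2f"%r.current_t(),s,np.round(meas(a),4)); s=-s
def place(x,y,z=.034,up=.15):
    r.move_linear([x,y,.22],vel=.25); r.move_linear([x,y,.06],vel=.2); r.move_linear([x,y,z],vel=.04)
    print("fz",r.current_contact_force()[2]); r.set_gripper(.9); r.move_linear([x,y,up],vel=.2); print("t",r.current_t())
E
python3 - <<'E'
from h import *
for p,a in (((.47,.35),10.5),((.476,.238),-14.6),((.637,.208),-17.6),((.642,-.261),0)):
    print(r.inverse_kinematics([*p,.14],rot(a)))
d,W=cloud("top"); print("tip box zmax",np.nanmax(W[125:180,238:300,2]),"bottle",np.nanmax(W[118:155,305:335,2]))
x,y,a=.470,.350,10.5
print("t",r.current_t()); pick(x,y,a); shake(x,y,a)
d=optics.get_image("scene"); cv2.imwrite("pics/s1.png",d["pixels"][:,:,::-1])
E
```

```text
[ 0.56065357  0.55007103  1.65194743  0.          0.9395742  -1.19340233]
[ 0.37616028  0.46680236  1.79688191  0.          0.87790838 -0.93981797]
[ 0.24616714  0.68617683  1.40449984  0.          1.05091598 -1.01745124]
[-0.45328083  0.72545835  1.33110738  0.          1.08502693 -2.02407715]
tip box zmax 0.1323163476215583 bottle 0.1810640709894138
t 0.2
t 2.8333 open 0.5789810753922183
t 4.2667 start [ 0.014 -0.006 -3.701]
t 5.10 1 [ 0.0104 -0.0102 -3.9704]
t 5.93 -1 [ 0.0065  0.0122 -4.0079]
t 6.77 1 [ 0.0059  0.0146 -4.0219]
t 7.60 -1 [-2.6000e-03 -1.8900e-02 -4.1845e+00]
t 8.43 1 [-1.8500e-02 -1.4000e-03 -3.9605e+00]
```

View pics/s1.png

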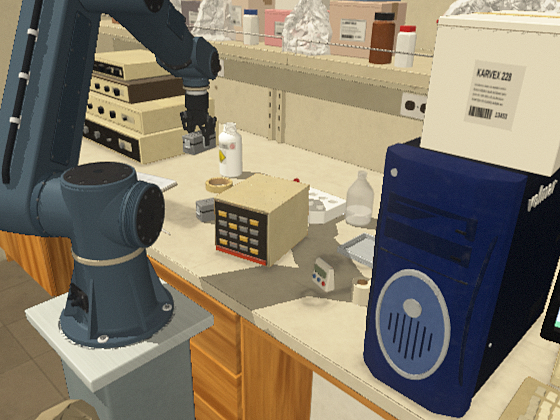

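The first case holds at 4.1 N and the moment stays within ±0.02 N m, so it is silent so far. I'll confirm with slightly brisker sweeps, put it back, then do the second.

```bash
python3 - <<'E'
from h import *
x,y,a=.470,.350,10.5
shake(x,y,a,vel=.38,sweeps=3)
place(x,y)
d,W=cloud("top"); show(blobs(W,(130,245,150,265),.045,.075))
x,y,a=.476,.238,-14.6
pick(x,y,a); shake(x,y,a,vel=.36)
E
```

```text
t 9.3833 start [ 0.005  0.01  -4.257]
t 10.15 1 [ 0.0267  0.0075 -3.9941]
t 10.92 -1 [ 8.0000e-04  2.8000e-03 -4.0532e+00]
t 11.68 1 [ 0.0053  0.0157 -3.8404]
fz 7.326698865281576
t 15.25
xy 0.637 0.207 ang -18.2 size 113 x 51 z 0.059 px [220. 183.] n 573
xy 0.477 0.238 ang -14.4 size 114 x 51 z 0.059 px [209. 234.] n 583
xy 0.513 0.339 ang 30.6 size 42 x 25 z 0.058 px [177. 222.] n 82
t 17.2667 open 0.5777013795602678
t 18.7 start [ 2.100e-02 -3.000e-03 -4.379e+00]
t 19.48 1 [ 0.0052  0.0296 -4.0734]
t 20.25 -1 [-0.0109  0.0165 -4.2835]
t 21.02 1 [-0.0317  0.0167 -4.2043]
t 21.80 -1 [ 0.0128  0.012  -4.2124]
t 22.57 1 [ 0.016  -0.0068 -4.344 ]
```

The second case is silent as well. I'll put it back, then take the third.

```bash
python3 - <<'E'
from h import *
place(.476,.238)
x,y,a=.637,.2075,-17.9
r.move_to([x,y,.2],rot(a))
d,W=cloud("top"); show(blobs(W,(130,245,150,265),.045,.075))
pick(x,y,a); shake(x-.03,y,a,vel=.36)
d=optics.get_image("top"); cv2.imwrite("pics/t2.png",d["pixels"][:,:,::-1])
E
```

```text
fz 8.170774053140953
t 26.1417
xy 0.470 0.346 ang 10.5 size 114 x 53 z 0.059 px [175. 235.] n 580
t 28.7083 open 0.5795412576387958
t 30.2583 start [-6.500e-02 -3.000e-03 -4.428e+00]
t 31.03 1 [-0.0158 -0.0052 -3.5876]
t 31.81 -1 [ 3.6000e-03  1.0300e-02 -3.8661e+00]
t 32.58 1 [ 5.3600e-02  5.0000e-04 -4.2464e+00]
t 33.36 -1 [-0.0061 -0.0178 -4.0091]
t 34.13 1 [-0.006   0.0155 -4.2818]
```

View pics/t2.png

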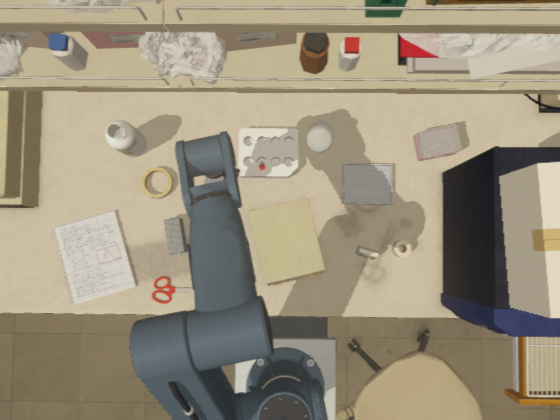

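The third case is inconclusive: −0.065, −0.016, +0.004, +0.054, −0.006, −0.006. I'll check the sensor noise with a longer average and try a brisker sweep, recording the samples.

```bash
python3 - <<'E'
from h import *
x,y,deg=.607,.2075,-17.9; a=np.radians(deg)
u=np.array([np.cos(a),np.sin(a),0]); c=np.array([x,y,.22]); k=[-np.sin(a),np.cos(a),0]
def m(n=25):
    v=[]
    for _ in range(n): v.append(r.current_torque()@k); r.sleep(.02)
    print("t %.2f"%r.current_t(),"mean %.4f std %.4f"%(np.mean(v),np.std(v)),np.round(v[::4],3), "tool", r.current_tool_pos().round(3))
m()
for s in (-1,1):
    t=r.current_t(); r.move_linear(c+s*.05*u,vel=.5); print("dur",r.current_t()-t, "qv",np.abs(r.current_qvel()).max()); r.sleep(.2); m()
E
```

```text
t 34.95 mean 0.0480 std 0.2100 [ 0.314  0.185 -0.151 -0.117  0.338 -0.092  0.303] tool [0.655 0.192 0.22 ]
dur 0.3832999999999984 qv 0.056947792498254206
t 35.95 mean -0.0079 std 0.1612 [ 0.066 -0.351 -0.159 -0.029 -0.04   0.018  0.001] tool [0.56  0.223 0.22 ]
dur 0.3832999999999984 qv 0.05761613567570166
t 36.95 mean 0.0413 std 0.2711 [-0.102  0.433  0.146 -0.322 -0.19   0.316  0.232] tool [0.655 0.192 0.22 ]
```

```bash
python3 - <<'E'
from h import *
a=np.radians(-17.9); k=np.array([-np.sin(a),np.cos(a),0]);u=np.array([np.cos(a),np.sin(a),0])
v=[];t0=r.current_t()
for _ in range(80):
    v.append([r.current_t()-t0,*r.current_torque(),*r.current_contact_force(),*r.current_tool_pos(),r.current_effort()[4]]); r.sleep(.008)
v=np.array(v); print(v[:6,0],v[-1,0])
for n,s in(("My",v[:,1:4]@k),("Mx",v[:,1:4]@u),("Fu",v[:,4:7]@u),("Fk",v[:,4:7]@k),("Fz",v[:,6]),("tx",v[:,7]*1e3),("tz",v[:,9]*1e3),("e5",v[:,10])):
    print(n,s.mean().round(4),s.std().round(4),s[:40:2].round(3))
E
```

```text
[0.     0.0083 0.0167 0.025  0.0333 0.0417] 0.658299999999997
My 0.0442 0.2139 [-0.311  0.131  0.303 -0.26  -0.007  0.328 -0.264 -0.059  0.375 -0.193
 -0.12   0.37  -0.128 -0.037  0.34  -0.161  0.009  0.349 -0.233  0.119]
Mx 0.0001 0.0341 [-0.001  0.04   0.095 -0.033  0.044 -0.023 -0.042  0.04  -0.004  0.045
  0.039  0.021 -0.002 -0.025 -0.066 -0.001  0.026  0.046  0.017  0.061]
Fu -0.0016 0.7555 [-0.437 -0.964  0.42   0.179 -0.776  1.345 -0.47  -1.82   0.534  1.267
 -0.24   0.837  0.925 -1.452  0.401 -0.333 -1.097  0.839  0.183 -0.705]
Fk -0.0925 0.5023 [-1.239  0.208 -0.672 -0.389  0.327  0.644 -0.425  0.778 -0.307 -0.078
  0.407  0.395 -0.518 -0.695 -0.406  0.11  -0.563  0.06  -0.735  0.332]
Fz -4.1811 0.7106 [-4.544 -3.141 -4.394 -4.398 -3.452 -5.592 -3.462 -4.042 -5.072 -4.035
 -4.055 -4.309 -4.609 -3.488 -4.482 -5.206 -4.007 -5.508 -3.604 -4.462]
tx 654.5662 0.0267 [654.504 654.486 654.503 654.515 654.524 654.55  654.532 654.543 654.549
 654.571 654.557 654.557 654.572 654.544 654.573 654.586 654.568 654.568
 654.573 654.573]
tz 219.9987 0.0331 [220.103 220.08  220.07  220.046 220.046 220.047 220.036 220.007 220.034
 220.008 219.983 219.984 219.983 219.995 219.997 219.976 219.994 219.985
 219.956 219.995]
e5 -0.0389 0.025 [-0.03  -0.026 -0.026 -0.032 -0.03  -0.028 -0.035 -0.034 -0.03  -0.037
 -0.036 -0.033 -0.039 -0.039 -0.036 -0.042 -0.041 -0.04  -0.045 -0.043]
```

The moment is ringing at about 22 Hz, so my short averages were unreliable. The mean at the + end is about +0.045 N m. I'll repeat at both ends with dense averaging.

```bash
cat >> h.py <<'E'
def dense(k,n=70):
    v=[]
    for _ in range(n): v.append([r.current_torque()@k,r.current_effort()[4]]); r.sleep(.008)
    v=np.array(v); w=np.hanning(n); w/=w.sum(); return np.round([w@v[:,0],v[:,0].std(),w@v[:,1]],4)
E
python3 - <<'E'
from h import *
x,y,deg=.607,.2075,-17.9; a=np.radians(deg)
u=np.array([np.cos(a),np.sin(a),0]); c=np.array([x,y,.22]); k=np.array([-np.sin(a),np.cos(a),0])
for s in (-1,1,-1):
    r.move_linear(c+s*.05*u,vel=.4); r.sleep(.3); print(s,dense(k),"t",r.current_t())
E
```

```text
-1 [-0.0476  0.2178  0.0296] t 38.9
1 [ 0.0482  0.2368 -0.0345] t 40.1833
-1 [-0.0197  0.2572  0.0172] t 41.4667
```

The third case gives ±0.048 N m with the sign following the sweep, and the wrist-joint effort agrees, so it is the rattling one. Now I'll carry it level, high over the box, to the tray.

```bash
python3 - <<'E'
from h import *
p=r.current_tool_pos()
r.move_linear([p[0],p[1],.31],vel=.2)
r.move_linear([.60,-.02,.31],rot(-9),vel=.2)
r.move_linear([.642,-.261,.31],rot(0),vel=.2)
r.move_linear([.642,-.261,.138],vel=.12)
r.sleep(.5)
print(r.current_t(),r.current_tool_pos().round(4),R.from_quat(r.current_ee_rot()).as_matrix()[:,2].round(4),r.current_opening(),np.abs(r.current_qvel()).max(),r.current_contact_force().round(2))
for n in("scene","top"):
    d,W=cloud(n); cv2.imwrite(f"pics/{n}9.png",d["pixels"][:,:,::-1])
show(blobs(W,(130,245,150,265),.045,.075)); print('low'); show(blobs(W,(130,180,150,215),.01,.04)); show(blobs(W,(340,440,225,275),.03,.08))
E
```

```text
46.9083 [ 0.642 -0.261  0.138] [ 0.  0. -1.] 0.5747727670221306 0.03248989462474014 [-0.77 -0.09 -4.86]
xy 0.475 0.233 ang -13.5 size 114 x 51 z 0.059 px [211. 234.] n 581
xy 0.469 0.346 ang 11.1 size 114 x 52 z 0.059 px [175. 235.] n 592
low
xy 0.641 0.412 ang -88.7 size 99 x 97 z 0.025 px [157. 182.] n 359
xy 0.438 -0.365 ang -89.4 size 53 x 50 z 0.052 px [402. 248.] n 213
```

View pics/scene9.png

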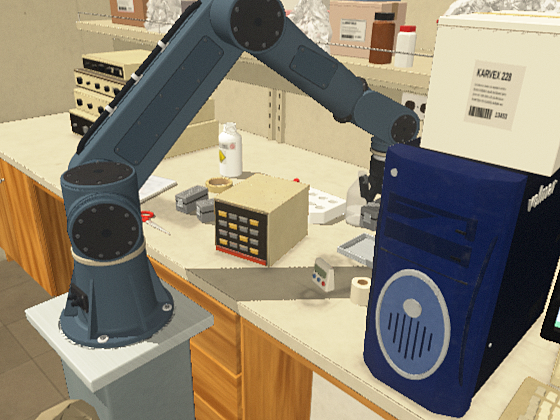

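View pics/top9.png

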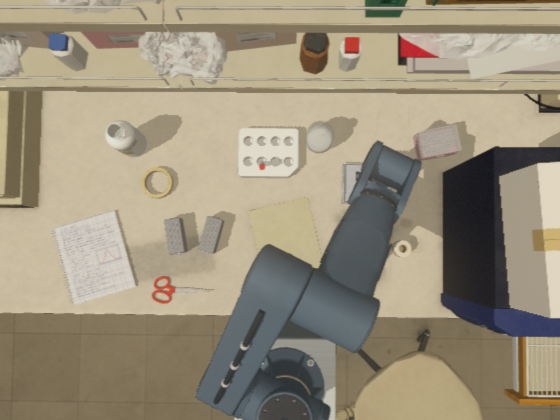

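The scene view shows the case held over the tray at about (370,213), with the tray at (357,247). Both silent cases stand upright at (175,235) and (211,234) in the top view. The tape, film and timer haven't moved. One check of the held case for level and height before handing in.

```bash
python3 - <<'E'
from h import *
d,W=cloud("scene")
c=d["pixels"][150:280,300:420][:,:,::-1]; cv2.imwrite("pics/c9.png",cv2.resize(c,None,fx=4.5,fy=4.5,interpolation=cv2.INTER_CUBIC))
m=(W[...,0]>.57)&(W[...,0]<.72)&(W[...,1]>-.295)&(W[...,1]<-.215)&(W[...,2]>.06)&(W[...,2]<.20)
p=W[m]; print(len(p))
for lo in np.arange(.58,.71,.015):
    q=p[(p[:,0]>=lo)&(p[:,0]<lo+.015)]
    if len(q): print("x %.3f n %d zmin %.3f zmax %.3f"%(lo,len(q),q[:,2].min(),q[:,2].max()))
k=np.array([0,1,0]); print(dense(k), np.abs(r.current_qvel()).max(), r.current_t())
E
```

```text
615
x 0.580 n 343 zmin 0.102 zmax 0.162
x 0.595 n 53 zmin 0.120 zmax 0.162
x 0.610 n 48 zmin 0.158 zmax 0.199
x 0.625 n 117 zmin 0.155 zmax 0.199
x 0.640 n 40 zmin 0.158 zmax 0.184
x 0.655 n 9 zmin 0.159 zmax 0.162
x 0.670 n 2 zmin 0.159 zmax 0.161
[-0.0558  0.1735  0.0511] 0.04099159495996023 47.6417
```

View pics/c9.png

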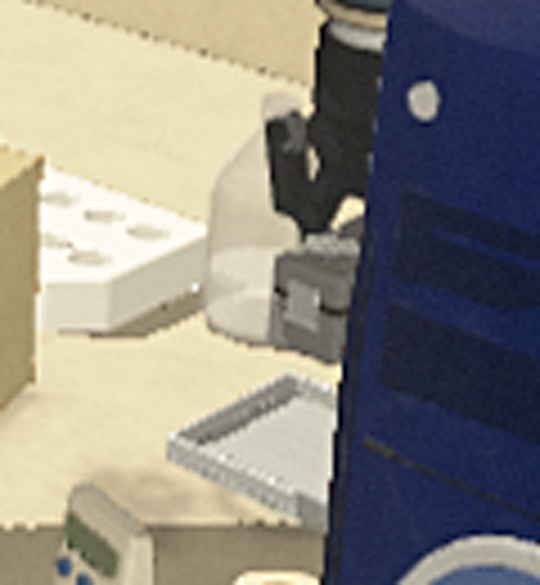

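```bash
python3 - <<'E'
from h import *
r.sleep(.3); r.hand_in(); print(r.current_t())
E
```

```text
the job is handed in; nothing more can be done
the job is handed in; nothing more can be done
```

I handed the job in at about 48 s with the rattling case held over the middle of the hand-over tray. It is the one that stood farthest back, at about (0.637, 0.208).

- **Silent cases:** I lifted and shook the two nearer cases, at about (0.470, 0.350) and (0.476, 0.238). They showed no moment change that followed the sweeps; readings stayed within about ±0.03 N m. Both stand upright on the bench, within about 5 mm of where they were. I didn't hold either of them over the tray.
- **Rattling case:** my first short averages on it were inconclusive because the moment rings at about 22 Hz. Averaged over longer windows, the moment was +0.048 N m after one sweep and −0.048 N m after the opposite one, and the wrist-joint effort changed sign with it. One last repeat was weaker, at −0.020 N m. I didn't redo the silent cases with the longer averaging.
- **Final hold:** the underside is about 0.10 m above the bench, and the lid reads level at 0.16 m along its visible length. The tool is vertical and stationary apart from small joint-speed readings of about 0.04 rad/s, which I took as noise or slight ringing.
- **Bystanders:** depth measurements put the tape and film where they started. The timer I checked only by eye, in the scene picture, because the arm hid it from the top camera.

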